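Hang the reference plate and hold the filter knob at its third click

ROBOT

A 7-joint arm with a two-finger parallel gripper is mounted at the origin on the work surface. World frame = base frame: x ahead of the robot, y to its left, z up, the work surface at z = 0. Lengths are in m, angles in rad, forces in N, time in s.
With the tool pointing down it reaches from about 0.4 to 0.85 m from the base axis. Payload 10.4 kg.
Tool frame: the origin (TCP) lies at the very end of the fingers, on their centre line; the grasp point (between the pads) lies 19 mm behind it; z points along the fingers, x is the direction in which the jaws open and shut, and the axes are right-handed (so a half turn about z gives the same grasp; the last joint's range is limited). The gripper opens to 87 mm and grips with 3 to 60 N. Pads are 19 mm wide; open, the fingers measure 117 mm over their backs; the gripper's body (75 mm by 190 mm) begins 51 mm behind the grasp point.
Start: joints at [-1.292, 0.332, -0.065, 1.46, 0.022, 1.35, -0.088], TCP at [0.186, 0.597, 0.223] pointing down, gripper open.
Joint ranges: [-2.6, 2.6], [-0.5, 2.12], [-1.47, 1.34], [0.16, 2.42], [-1.27, 4.41], [0.06, 2.06], [-2.6, 2.6]. Speed limits (rad/s): [2.22, 2.22, 2.79, 2.79, 3.14, 3.14, 3.14].

INTERFACE

Orientations are given as a unit quaternion [x, y, z, w].
In Python, from bench import r gives the robot as it stands. The module is installed in compiled form; this text tells all that it offers.
- The arm moves only by the tool carry_out, never from a script. Its argument "commands" is a list that holds one entry, the list of rows, each a list of 7 numbers: the closure in counts, from 0 (fully open) to 255 (shut), then the shift along the tool's x, y, z in units of 25 mm (1.0 is 25 mm), then the turn, a rotation vector about the tool's x, y, z in units of 5 degrees (1.0 is 5 degrees). A call has 1 to 12 rows; each row is the pose to reach, as a shift and turn from the pose measured when the call began, along the tool's axes at that moment; what a row does not reach only later rows make up. A row lasts 1/8 s, in which the tool goes at most 62.5 mm and 10.7 degrees, less where a joint would pass 70% of its speed; a pose out of reach is approached as far as the arm can. A call with a gripper value outside its range is refused whole. The fingers move at their own pace and stop on an object; "grip_force" is the grip in N (left out, the last holds). Time passes only in rows, so rows that repeat a pose let the fingers close. It gives the time, the measured TCP pose, the force and the opening at its end, in the units of the state.
- r.read_state(): the state, without advancing time (a new reading comes with each control period).
- r.camera(name): name is "scene" or "top" or "wrist"; returns the picture (420x560x3 uint8, blue, green, red); there is no depth.
- r.camera_info(name): a dict with "fx", "fy", "cx", "cy" (pixels), "origin" and "rotation" of the camera in the world. Camera axes: x right, y down, z forward; pixel columns grow to the right and rows downward; lengths in m; the calibration is good to about 2 mm. The wrist camera is an equidistant fisheye: a pixel r from the principal point sees the ray r / f radians off the axis. A picture is of the moment at which its call begins: read the wrist's pose just before it. camera_info takes no time and is no camera call; for the wrist camera it gives the pose at the moment of the call.
- r.close_job(): hands the job in, once; it reports no verdict.
The state is a dict: "time": time; "joint_positions": joint angles; "joint_vel": joint speeds; "joint_torque": joint torques, N m; "ee_pos": TCP position; "eef_rot": TCP orientation; "ft_force": force on the tool from outside, world axes, zero at the start; "torque": the same for the moment, N m; "width": finger opening in m.
Only numpy, scipy, OpenCV 4.12 (cv2) and the standard library are available. Lean on these libraries where they do the work, as an engineer would, in place of code of your own. Each camera call takes 0.05 s, during which the arm holds its last target.

TASK

Take the aluminium plate that has a hole near its top out of the rack and hang it by that hole on the photometer's hook, then let go of it. Then turn the photometer's spring-return filter knob clockwise, counting its clicks, to the third stop and no further, and finish while holding the knob there with the gripper, because it springs back home when released. Leave the plain plate, the bottle and the bowl where they are.

Things in the scene. Friction and masses are not known exactly. Their poses are not given: they have to be found in the camera images.
- photometer: Bench photometer, fixed: grey base 130 x 280 x 16 mm with two white boxes. Origin on the bench, z up; its -x side is the front, roughly towards the robot. Measuring head (70 x 76 mm, top 120 mm above the bench, front at x = 0, centred at y = +70 mm) carries the hook; filter housing (105 x 100 mm, top 83 mm above the bench, centred at x = +20, y = -110 mm) carries the knob.
- hook_seat (a point): Where the plate hangs: middle of the level part of the hook's axis, 150 mm above the bench; axes as the photometer's. Steel rod 8 mm thick: rises from the head 45 mm behind this point (+x), runs level to 25 mm in front of it (-x), then its tip turns up (axis 6 mm higher, 32 mm in front). Nothing near stands higher than the tip's top, 160 mm. The plate goes on from the front, face square to the rod.
- knob_grip (a point): On the knob's upright axis, 116 mm above the bench, where fingers grip. Black disc 50 mm across, 8 mm thick, with an upright bar on it 46 mm long, 14 mm wide, its top 128 mm and its foot 94 mm above the bench; a light line on top marks the bar end that points to the photometer's +x at home. This frame turns with the knob: x along the bar, y across it, z up.
- knob (a joint): Knob angle, rad: 0 at home (end stop), clockwise from above positive, at most 1.95. Click stops at 0.436, 0.873, 1.309 (third), 1.745. A spring pulls it home from anywhere (0.12 N m at home, 0.19 at the third stop), it stays nowhere when let go. Clicks are a ripple of +-0.07 to 0.11 N m on top: resistance peaks a quarter pitch past each stop and dips a quarter pitch before the next.
- eye_plate: The loose aluminium plate to hang: 56 mm wide (y), 8 mm thick (x), 125 mm tall (z), 0.09 to 0.16 kg, with a round through hole 24 mm across centred 45 mm below its top edge; a white disc on each face lower down. Origin at the middle of its lower edge, z up. Stands upright in one of the two slots of the rack.
- eye (a point): Centre of the hole in that plate, 80 mm above its lower edge. Axes as the plate's. Hung on the hook it comes to about 8 mm below the rod's axis.
- plain_plate: The other plate in the rack: same size and material, no hole. Leave it. Origin at the middle of its lower edge.
- rack: The plates' rack, fixed: grey, 180 mm long (y), 70 mm wide, 24 mm high. Two slots in line along y, centred 46 mm either side of its middle, each 59 mm long, 10 mm wide and 18 mm deep, floor 6 mm above the bench; plates pull straight up. Origin under its centre, on the bench.
- bottle: Glass bottle with dark content and a screw cap, 57 mm across, 104 mm tall, loose. Leave it. Origin under its centre.
- bowl: White ceramic bowl, 90 mm across, 50 mm tall, loose. Leave it. Origin under its centre.
Mind the look-alikes: they are no part of the job. Leave any brown or pink look-alike of the eye_plate alone.

How it is judged:
By the outcome, as a careful person would: the job done as asked, in the order asked, and still so for the second after the job is handed in, while the arm keeps its last pose, push and grip.
It also fails if it takes over 58 s, if anything falls off the work surface, if the arm or the gripper's body presses on something with over 40 N, if the wrist force passes 120 N, or if a joint passes its speed limit or range.

## Working session

There is one attempt and no reset: what is moved stays moved. The work goes in short steps, Python scripts to look and compute and a tool call to move; the robot and the scene stay as the last step left them, time stands still between calls to the robot, and variables do not carry over. Pictures are saved under pics/ and viewed, and the job is handed in when it is done.

Besides the shell and the picture viewer there is one more tool, called after ">>>" by a JSON object that holds its "op" and its "data". carry_out: Moves the arm, as the interface text tells. Its arguments: {"type":"object","properties":{"commands":{"type":"array"},"grip_force":{"type":"number"}},"required":["commands"]}

```bash
mkdir -p pics
python3 - <<'E'
from bench import r
import cv2
for n in ("scene","top"):
    cv2.imwrite(f"pics/{n}0.png", r.camera(n)); print(n,r.camera_info(n))
s=r.read_state(); print(s)
E
```

```text
scene {'fx': 414.3338684670459, 'fy': 414.3338684670459, 'cx': 283.3052055083855, 'cy': 205.79771788387345, 'origin': array([1.08005373, 0.1735851 , 1.05307025]), 'rotation': array([ 0.59444259,  0.75873928, -0.21076086, -0.16288823])}
top {'fx': 389.32561995065527, 'fy': 389.32561995065527, 'cx': 278.12786286850303, 'cy': 212.91552322003403, 'origin': array([0.45552812, 0.07047805, 1.08841236]), 'rotation': array([-0.69710613,  0.7161364 , -0.02256111,  0.02612844])}
{'time': 0.1, 'joint_positions': array([-1.29160508,  0.33279959, -0.06471646,  1.46085102,  0.02159811,
        1.34991848, -0.08850792]), 'joint_vel': array([-0.00166997, -0.00040433,  0.00205159, -0.00274515,  0.00013675,
        0.00169179, -0.00214829]), 'joint_torque': array([ 8.85914615e-04, -6.24541998e+01,  2.42645462e-02, -3.90724862e+01,
       -6.14295504e-02,  3.65658535e-02,  6.34291314e-05]), 'ee_pos': array([0.18565872, 0.59642006, 0.22184223]), 'eef_rot': array([ 8.05358718e-01,  5.92787420e-01, -5.00141103e-04,  4.00120238e-04]), 'ft_force': array([-0.18173286, -0.8037711 , -0.12066011]), 'torque': array([-0.01560638,  0.01394384, -0.03827597]), 'width': 0.08687667578593813}
```

View pics/scene0.png

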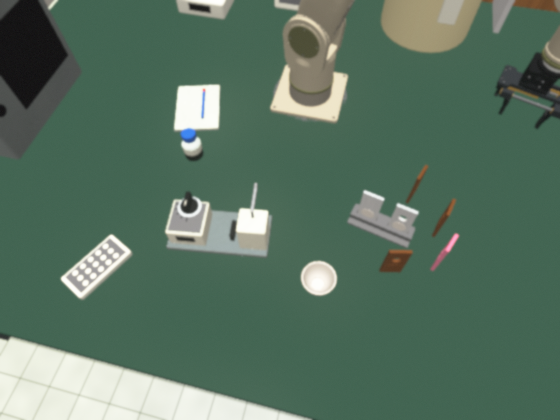

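View pics/top0.png

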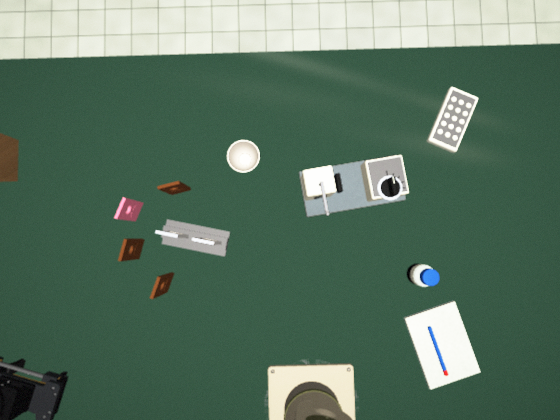

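The overview shows the rack at top (195,238) and scene (382,222), the photometer at top (355,185), the bowl at top (243,156) and the bottle at top (424,275). Brown and pink look-alikes stand around the rack. I'll enlarge both views next.

Run:
```python
import cv2
a=cv2.imread("pics/scene0.png");b=cv2.imread("pics/top0.png")
def c(i,x,y,w,h,k,n): cv2.imwrite("pics/"+n,cv2.resize(i[y:y+h,x:x+w],None,fx=k,fy=k,interpolation=cv2.INTER_CUBIC))
c(a,330,150,140,130,5,"s_rack.png")
c(a,150,170,140,100,5.5,"s_phot.png")
c(b,100,160,140,100,5.5,"t_rack.png")
c(b,290,140,130,85,6,"t_phot.png")
```

```text
(no output)
```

View pics/s_rack.png

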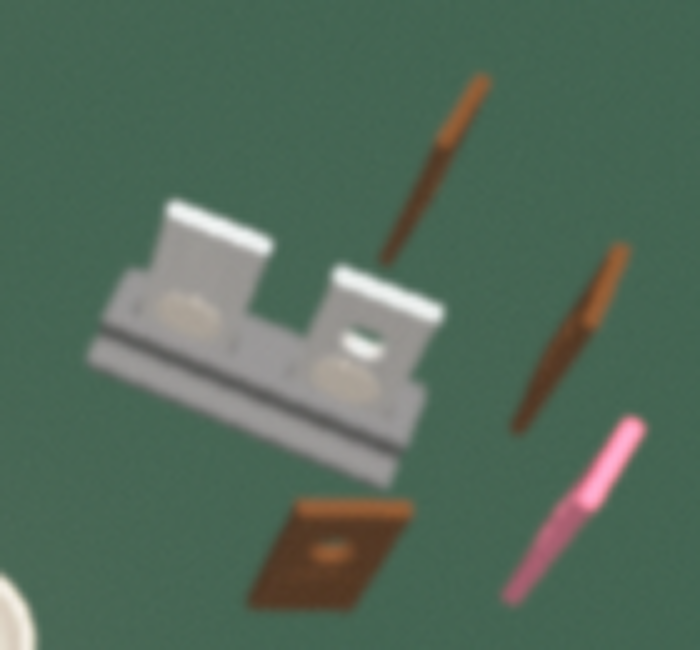

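View pics/s_phot.png

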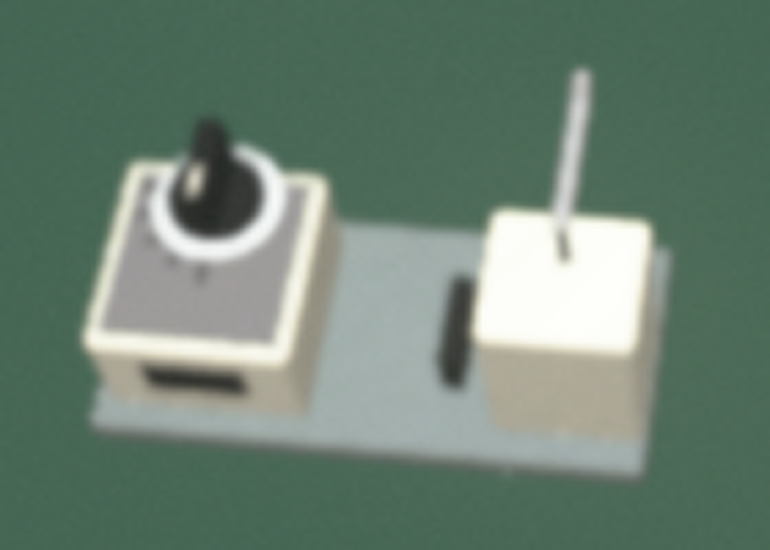

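View pics/t_rack.png

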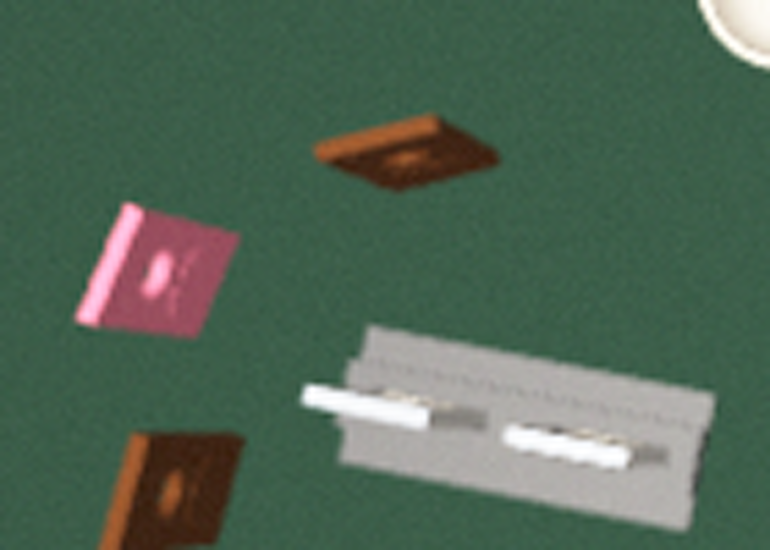

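View pics/t_phot.png

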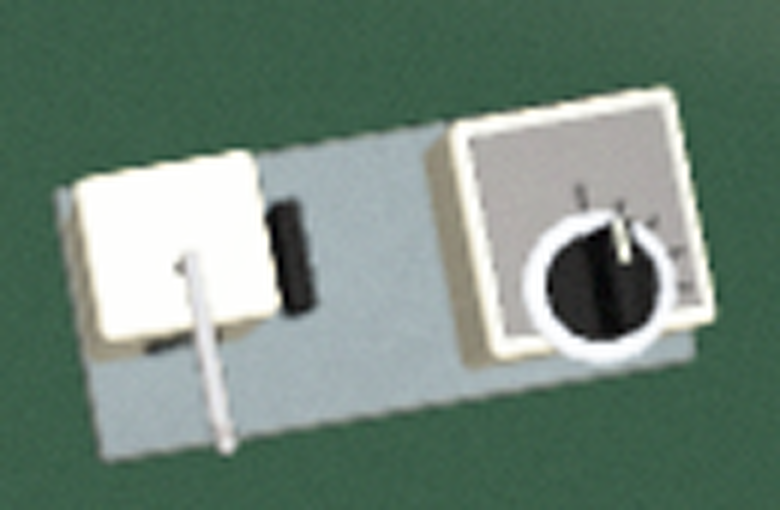

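Candidates for the eye_plate, by pixel:
- **Aluminium plate with hole:** in the rack at scene (407,210) / top (166,234).
- **Plain aluminium plate:** in the rack at scene (374,195) / top (203,241), no hole.
- **Brown:** top (174,187), (131,250), (162,285).
- **Pink:** top (128,210).

I choose the aluminium plate at scene (407,210). The crop shows its hole above the disc. Next I'll fit the poses.

```bash
cat > h.py <<'E'
from bench import r
import numpy as np, cv2
from scipy.spatial.transform import Rotation as R
from scipy.optimize import least_squares
CI={n:r.camera_info(n) for n in("scene","top")}
def proj(n,P):
    c=CI[n];q=R.from_quat(c['rotation']).inv().apply(np.atleast_2d(P)-c['origin'])
    return np.c_[c['fx']*q[:,0]/q[:,2]+c['cx'],c['fy']*q[:,1]/q[:,2]+c['cy']]
def ray(n,uv,z):
    c=CI[n];d=R.from_quat(c['rotation']).apply([(uv[0]-c['cx'])/c['fx'],(uv[1]-c['cy'])/c['fy'],1])
    return c['origin']+d*(z-c['origin'][2])/d[2]
def tri(a,b):
    f=lambda p:np.r_[proj('scene',p)[0]-a,proj('top',p)[0]-b]
    s=least_squares(f,[.5,0,.1]);return s.x,s.fun
E
python3 - <<'E'
from h import *
T=lambda p:np.array(p)/6+[290,140]; S=lambda p:np.array(p)/5.5+[150,170]
Sr=lambda p:np.array(p)/5+[330,150]; Tr=lambda p:np.array(p)/5.5+[100,160]
h=np.array([[.07,.108],[.07,.032],[0,.032],[0,.108]]);g=np.array([[.0725,-.06],[.0725,-.16],[-.0325,-.16],[-.0325,-.06]])
M=np.vstack([np.c_[h,[.12]*4],np.c_[g,[.083]*4]])
t=T([[75,183],[252,152],[280,305],[103,342],[450,122],[673,88],[715,320],[492,362]])
s=S([[652*0+635,355],[473,345],[492,210],[652,225],[283,365],[87,348],[132,162],[325,178]])
W=lambda p,M:np.c_[M[:,:2]@np.array([[np.cos(p[2]),np.sin(p[2])],[-np.sin(p[2]),np.cos(p[2])]])+p[:2],M[:,2]]
for cams in ("st","s","t"):
    f=lambda p:np.r_[(proj('top',W(p,M))-t).ravel()*('t' in cams),(proj('scene',W(p,M))-s).ravel()*('s' in cams)]
    o=least_squares(f,[.6,-.1,.15]);print(cams,o.x,np.degrees(o.x[2]),'rms',np.sqrt(np.mean(o.fun**2)))
    if cams=='st':P=o.x
inv=lambda w:(np.array([[np.cos(P[2]),np.sin(P[2])],[-np.sin(P[2]),np.cos(P[2])]])@(np.array(w)[:2]-P[:2]))
print('tip',tri(S([583,75]),T([228,447])),inv(tri(S([583,75]),T([228,447]))[0]))
for n,px in(('top',T([228,447])),('scene',S([583,75]))):print(n,'tip in photometer',inv(ray(n,px,.156)))
print('rod root',inv(ray('top',T([187,262]),.154)))
print('disc top',inv(ray('top',T([603,285]),.094)),'sc',inv(ray('scene',S([217,197]),.094)),'line',inv(ray('top',T([626,238]),.128)),inv(ray('scene',S([195,180]),.128)))
for nm,a,b in(('eye',[388,296],[366,406]),('plain',[219,228],[566,447])):
    print(nm,tri(Sr(a),Tr(b)))
for nm,pr in(('eyeT',[(303,396),(430,418)]),('plT',[(503,437),(630,460)])):
    a,b=[ray('top',Tr(x),.131) for x in pr];d=a-b;print(nm,(a+b)/2,np.linalg.norm(d),np.degrees(np.arctan2(d[1],d[0]))-90)
for nm,pr in(('eyeS',[(336,275),(442,318)]),('plS',[(168,208),(272,248)])):
    b,a=[ray('scene',Sr(x),.131) for x in pr];d=a-b;print(nm,(a+b)/2,np.linalg.norm(d),np.degrees(np.arctan2(d[1],d[0]))-90)
E
```

```text
st [ 0.57655428 -0.10481678  0.14397771] 8.249314922003538 rms 0.6452749022192683
s [ 0.57834236 -0.10389296  0.14653639] 8.39591668609836 rms 0.3006945998779299
t [ 0.57526074 -0.10542309  0.14201383] 8.136793241710599 rms 0.3475765532505572
tip (array([ 0.512592  , -0.04411508,  0.15791662]), array([-0.35892641, -0.04579837, -0.32413117,  0.06796003])) [-0.05459094  0.06925098]
top tip in photometer [-0.05448002  0.06820597]
scene tip in photometer [-0.05580768  0.06991482]
rod root [0.02188993 0.0708717 ]
disc top [-0.01075881 -0.11035364] sc [-0.00806668 -0.1086555 ] line [ 0.00398521 -0.11312652] [ 0.0030393 -0.1100409]
eye (array([0.47752802, 0.35145242, 0.12876446]), array([-0.24858046,  0.01683587, -0.23531848,  0.03668575]))
plain (array([0.45683911, 0.2615765 , 0.12894131]), array([-0.10363755,  0.00266902, -0.09576937,  0.01602796]))
eyeT [0.47710161 0.35001178 0.131     ] 0.057937408948263026 -11.30152373029496
plT [0.45619861 0.26073159 0.131     ] 0.05781409086069931 -11.732235935191198
eyeS [0.47892009 0.35199288 0.131     ] 0.056814288526603404 -13.11141882543592
plS [0.457994  0.2619864 0.131    ] 0.057571642173379206 -11.834735603926461
```

Run:
```python
from h import *
Sr=lambda p:np.array(p)/5+[330,150]; Tr=lambda p:np.array(p)/5.5+[100,160]
print(tri(Sr([300,508]),Tr([435,122])),tri(Sr([412,510]),Tr([318,152])))
for p in [(435,122),(318,152),(400,188),(498,158)]: print(p,ray('top',Tr(p),.0),ray('top',Tr(p),.125))
for p in [(250,605),(352,605)]: print('bottom',ray('scene',Sr(p),0))
# others: leftmost brown plates near
print(tri(Sr([480,80]),Tr([(174-100)*5.5,(273-160)*5.5])))
s=r.read_state();m=R.from_quat(s['eef_rot']).as_matrix();print(m.round(3))
```

```text
(array([0.60577579, 0.32118823, 0.12343261]), array([-0.43052188,  0.0185202 , -0.43552612,  0.07083377])) (array([0.59357213, 0.37464931, 0.12302225]), array([-0.41228014,  0.02877912, -0.41769977,  0.06488234]))
(435, 122) [0.62516179 0.35202478 0.        ] [0.60568001 0.31969021 0.125     ]
(318, 152) [0.61131524 0.41222993 0.        ] [0.59342369 0.37298103 0.125     ]
(400, 188) [0.59159306 0.3702809  0.        ] [0.57596652 0.33584969 0.125     ]
(498, 158) [0.60567576 0.31987746 0.        ] [0.58843188 0.2912349  0.125     ]
bottom [0.60639633 0.32211842 0.        ]
bottom [0.59322889 0.37564292 0.        ]
(array([0.38229181, 0.34421103, 0.18388912]), array([-12.71109817,   1.00972981, -11.25732035,   1.71910563]))
[[ 0.297  0.955 -0.   ]
 [ 0.955 -0.297 -0.001]
 [-0.001  0.    -1.   ]]
```

>>> {"op": "carry_out", "data": {"commands": [[[108,-0.59,1.41,0,0,0,1.7],[108,-1.18,2.82,0,0,0,3.4],[108,-1.77,4.23,0,0,0,5.1],[108,-2.36,5.63,0,0,0,6.8],[108,-2.95,7.04,0,0,0,8.5],[108,-3.54,8.45,0,0,0,10.2],[108,-4.13,9.86,0,0,0,11.9],[108,-4.72,11.26,0,0,0,13.6],[108,-5.31,12.67,0,0,0,15.3],[108,-5.9,14.08,0,0,0,17.04],[108,-5.9,14.08,0,0,0,17.04],[108,-5.9,14.08,0,0,0,17.04]]], "grip_force": 30}}

```text
time: 1.6
ee_pos: [0.4773, 0.3514, 0.2216]
eef_rot: [0.994, -0.108, -0.0, 0.001]
ft_force: [-0.2, 1.0, -0.7]
width: 0.0503
```

Run:
```python
from h import *
s=r.read_state();print(s['time'],s['ee_pos'],s['width'],s['joint_positions'].round(2),R.from_quat(s['eef_rot']).as_matrix().round(4))
ci=r.camera_info("wrist");cv2.imwrite("pics/w1.png",r.camera("wrist"));print(ci)
```

```text
1.6 [0.47732152 0.35137911 0.22164933] 0.05032581659279457 [-0.97  0.26  0.32  1.57 -0.08  1.33 -0.86] [[ 9.767e-01 -2.148e-01 -1.200e-03]
 [-2.148e-01 -9.767e-01 -1.400e-03]
 [-8.000e-04  1.600e-03 -1.000e+00]]
{'fx': 325.19226210127806, 'fy': 325.19226210127806, 'cx': 275.855815673578, 'cy': 207.33963496022295, 'origin': array([0.49433583, 0.42539825, 0.38401187]), 'rotation': array([ 0.98399797, -0.10708296, -0.0158293 ,  0.14152972])}
```

View pics/w1.png

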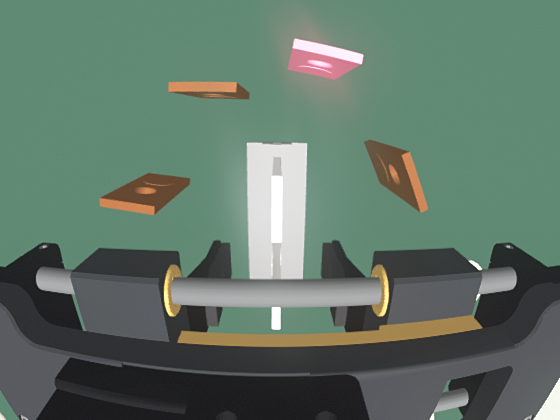

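The wrist view shows the plate's top edge at u≈277, v 177 to 243. It is parallel to the jaws and roughly midway between the fingers (inner edges about 223 and 333). I'll work out its position in the world.

```bash
cat >> h.py <<'E'
def wray(ci,uv,z):
    d=np.array([uv[0]-ci['cx'],uv[1]-ci['cy']]);n=np.linalg.norm(d);t=n/ci['fx']
    v=R.from_quat(ci['rotation']).apply([*(d/n*np.sin(t)),np.cos(t)])
    return ci['origin']+v*(z-ci['origin'][2])/v[2]
E
python3 - <<'E'
from h import *
i=cv2.imread("pics/w1.png");cv2.imwrite("pics/w1c.png",cv2.resize(i[130:340,190:370],None,fx=2.8,fy=2.8,interpolation=cv2.INTER_CUBIC))
ci=r.camera_info("wrist")
a,b=wray(ci,(277,177),.131),wray(ci,(277,243),.131);d=a-b
print(a,b,(a+b)/2,np.linalg.norm(d),np.degrees(np.arctan2(d[1],d[0]))-90)
E
```

```text
[0.48404575 0.37754582 0.131     ] [0.47203058 0.3225264  0.131     ] [0.47803817 0.35003611 0.131     ] 0.056316074684334964 -12.318880730790582
```

View pics/w1c.png

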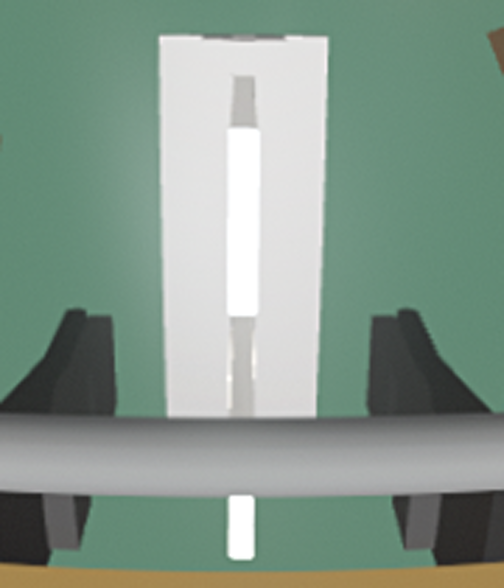

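>>> {"op": "carry_out", "data": {"commands": [[[108,0.04,0.04,1.2,0,0,0],[108,0.04,0.04,2.4,0,0,0],[108,0.04,0.04,3.6,0,0,0],[108,0.04,0.04,4.4,0,0,0],[108,0.04,0.04,4.74,0,0,0],[108,0.04,0.04,4.74,0,0,0],[255,0.04,0.04,4.74,0,0,0],[255,0.04,0.04,4.74,0,0,0],[255,0.04,0.04,4.74,0,0,0],[255,0.04,0.04,4.74,0,0,0],[255,0.04,0.04,4.74,0,0,0],[255,0.04,0.04,4.74,0,0,0]]], "grip_force": 30}}

```text
time: 3.15
ee_pos: [0.4777, 0.3505, 0.1033]
eef_rot: [0.994, -0.108, -0.0, 0.001]
ft_force: [0.5, -1.0, 0.3]
width: 0.0078
```

>>> {"op": "carry_out", "data": {"commands": [[[255,0,0,-0.4,0,0,0],[255,0,0,-1.0,0,0,0],[255,0,0,-2.0,0,0,0],[255,0,0,-3.2,0,0,0],[255,0,0,-4.4,0,0,0],[255,0,0,-5.4,0,0,0],[255,0,0,-5.9,0,0,0],[255,0,0,-5.9,0,0,0],[255,0,0,-5.9,0,0,0]]]}}

```text
time: 4.28
ee_pos: [0.4774, 0.3504, 0.2498]
eef_rot: [0.994, -0.108, -0.001, 0.001]
ft_force: [0.4, -0.4, -1.1]
width: 0.0076
```

Run:
```python
from h import *
s=r.read_state();print(s['time'],s['ee_pos'],s['width'],s['ft_force'],R.from_quat(s['eef_rot']).as_matrix().round(4))
cv2.imwrite("pics/w2.png",r.camera("wrist"));i=r.camera("scene");cv2.imwrite("pics/s2.png",cv2.resize(i[80:280,300:500],None,fx=3,fy=3,interpolation=cv2.INTER_CUBIC))
```

```text
4.275 [0.47743757 0.35043284 0.24975453] 0.007586415734919029 [ 0.35335272 -0.43313245 -1.06522685] [[ 0.9769 -0.2138 -0.0022]
 [-0.2138 -0.9769 -0.0022]
 [-0.0017  0.0026 -1.    ]]
```

View pics/s2.png

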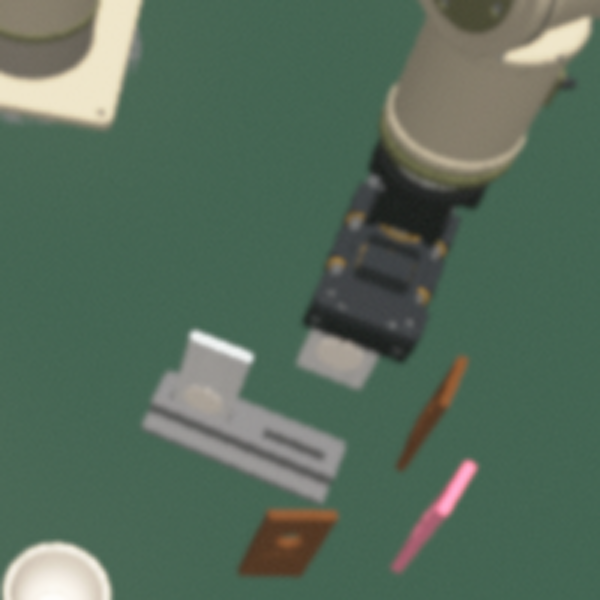

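View pics/w2.png

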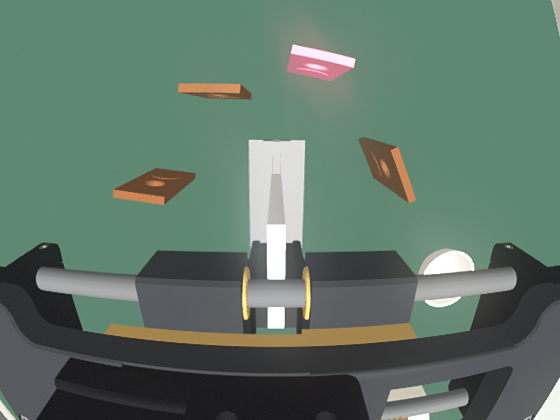

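The plate is out of the rack (scene crop (340,355)) and aligned with the jaws. The plain plate is still in its slot. Next I'll carry it to in front of the hook.

>>> {"op": "carry_out", "data": {"commands": [[[255,0.12,0.8,0,0,0,-0.2],[255,0.37,2.4,0,0,0,-0.6],[255,0.62,4.0,0,0,0,-1.0],[255,0.87,5.6,0,0,0,-1.4],[255,1.12,7.2,0,0,0,-1.9],[255,1.37,8.8,0,0,0,-2.3],[255,1.62,10.4,0,0,0,-2.7],[255,1.87,12.0,0,0,0,-3.1],[255,2.12,13.6,0,0,0,-3.5],[255,2.35,15.1,0,0,0,-3.9],[255,2.48,15.94,0,0,0,-4.12],[255,2.48,15.94,0,0,0,-4.12]]]}}

```text
time: 5.88
ee_pos: [0.4524, -0.0535, 0.2504]
eef_rot: [0.998, 0.07, -0.001, 0.001]
ft_force: [-0.5, 0.8, -0.8]
width: 0.0075
```

Run:
```python
from h import *
s=r.read_state();print(s['time'],s['ee_pos'],s['width'],s['joint_positions'].round(2),s['ft_force'],R.from_quat(s['eef_rot']).as_matrix().round(4))
print(r.camera_info("wrist"))
i=r.camera("wrist");cv2.imwrite("pics/w3.png",i)
i=r.camera("scene");cv2.imwrite("pics/s3.png",cv2.resize(i[100:270,150:330],None,fx=3.5,fy=3.5,interpolation=cv2.INTER_CUBIC))
i=r.camera("top");cv2.imwrite("pics/t3.png",cv2.resize(i[130:270,280:420],None,fx=4,fy=4,interpolation=cv2.INTER_CUBIC))
```

```text
5.875 [ 0.4524193  -0.05350664  0.25042804] 0.007536504603833317 [-0.64 -0.11  0.62  1.87  0.07  1.37  0.1 ] [-0.47122981  0.75880501 -0.79249514] [[ 0.9901  0.1406 -0.0027]
 [ 0.1406 -0.9901 -0.0023]
 [-0.003   0.0019 -1.    ]]
{'fx': 325.19226210127806, 'fy': 325.19226210127806, 'cx': 275.855815673578, 'cy': 207.33963496022295, 'origin': array([0.44241988, 0.02164148, 0.4127258 ]), 'rotation': array([0.98733013, 0.06971188, 0.00835268, 0.14230144])}
```

View pics/s3.png

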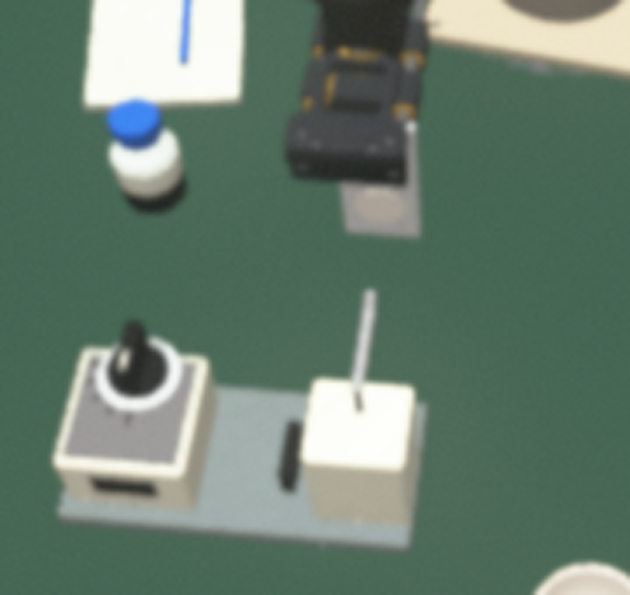

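View pics/w3.png

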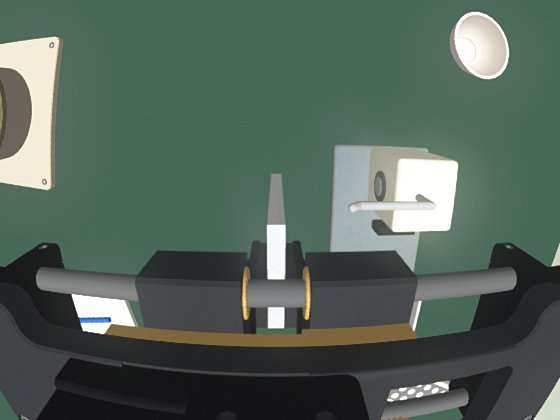

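View pics/t3.png

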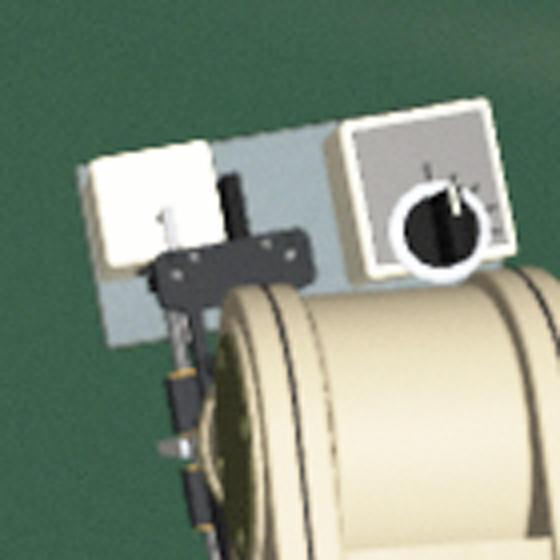

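Run:
```python
from h import *
ci=r.camera_info("wrist");i=cv2.imread("pics/w3.png")
cv2.imwrite("pics/w3c.png",cv2.resize(i[140:250,250:470],None,fx=3.6,fy=3.6,interpolation=cv2.INTER_CUBIC))
P=[.5766,-.1048,.144];c,s_=np.cos(P[2]),np.sin(P[2])
for uv,z in(((354,208),.156),((375,206),.15),((410,206),.15),((432,206),.15)):
    w=wray(ci,uv,z);d=w[:2]-P[:2];print(uv,w,'phot',c*d[0]+s_*d[1],-s_*d[0]+c*d[1])
s=r.read_state();m=R.from_quat(s['eef_rot']).as_matrix()
w=wray(ci,(276.5,224),.278);print('plate end in tool',m.T@(w-s['ee_pos']))
M=np.array([[0,.108,.12],[.07,.108,.12],[.07,.032,.12],[0,.032,.12]])
for uv in((395,160),(457,161),(452,231),(394,228)):
    w=wray(ci,uv,.12);d=w[:2]-P[:2];print('head',uv,c*d[0]+s_*d[1],-s_*d[0]+c*d[1])
```

```text
(354, 208) [ 0.51741654 -0.04182623  0.156     ] phot -0.04953398861149828 0.0708149848059223
(375, 206) [ 0.5375997  -0.03884519  0.15      ] phot -0.029131939047896058 0.07086882384951523
(410, 206) [ 0.57077109 -0.0339513   0.15      ] phot 0.004398410783441237 0.07095187137259994
(432, 206) [ 0.59320276 -0.03063669  0.15      ] phot 0.02707356991541897 0.07101316813396633
plate end in tool [ 0.00040462 -0.02852382 -0.02762893]
head (395, 160) -0.002508394971318939 0.1075598367815911
head (457, 161) 0.06729989784723496 0.10965041675336885
head (452, 231) 0.0728546954571681 0.034653661492151995
head (394, 228) 0.003132315769126622 0.0393097365026287
```

View pics/w3c.png

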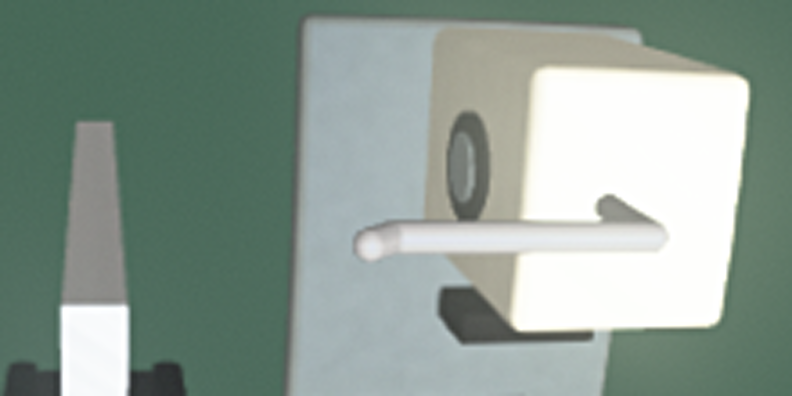

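The wrist view puts the rod axis at photometer y ≈ 0.0705, the rod tip near x ≈ -0.05, and the plate's centre at y ≈ 0.069. I'll descend, then thread the hook.

>>> {"op": "carry_out", "data": {"commands": [[[255,0,-0.05,1.0,0,0,-0.05],[255,0,-0.05,2.0,0,0,-0.05],[255,0,-0.05,2.9,0,0,-0.05],[255,0,-0.05,3.22,0,0,-0.05],[255,0,-0.05,3.22,0,0,-0.05],[255,0.4,-0.05,3.22,0,0,-0.05],[255,0.8,-0.05,3.22,0,0,-0.05],[255,1.2,-0.05,3.22,0,0,-0.05],[255,1.6,-0.05,3.22,0,0,-0.05],[255,1.6,-0.05,3.22,0,0,-0.05]]]}}

```text
time: 7.28
ee_pos: [0.4925, -0.0441, 0.1697]
eef_rot: [0.997, 0.075, -0.002, 0.001]
ft_force: [0.3, -0.4, -0.9]
width: 0.0078
```

Run:
```python
from h import *
s=r.read_state();print(s['time'],s['ee_pos'],s['width'],s['ft_force'],R.from_quat(s['eef_rot']).as_matrix().round(4))
i=r.camera("wrist");cv2.imwrite("pics/w4.png",cv2.resize(i[130:340,200:420],None,fx=2.8,fy=2.8,interpolation=cv2.INTER_CUBIC))
i=r.camera("scene");cv2.imwrite("pics/s4.png",cv2.resize(i[120:270,180:300],None,fx=4,fy=4,interpolation=cv2.INTER_CUBIC))
```

```text
7.275 [ 0.49250594 -0.04414585  0.16965409] 0.007806950658098253 [ 0.3008825  -0.39976637 -0.93509969] [[ 0.9888  0.1489 -0.0031]
 [ 0.1489 -0.9888 -0.0032]
 [-0.0036  0.0027 -1.    ]]
```

View pics/s4.png

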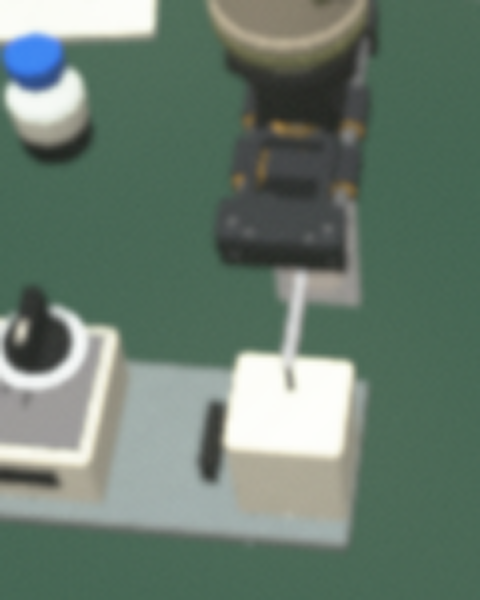

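View pics/w4.png

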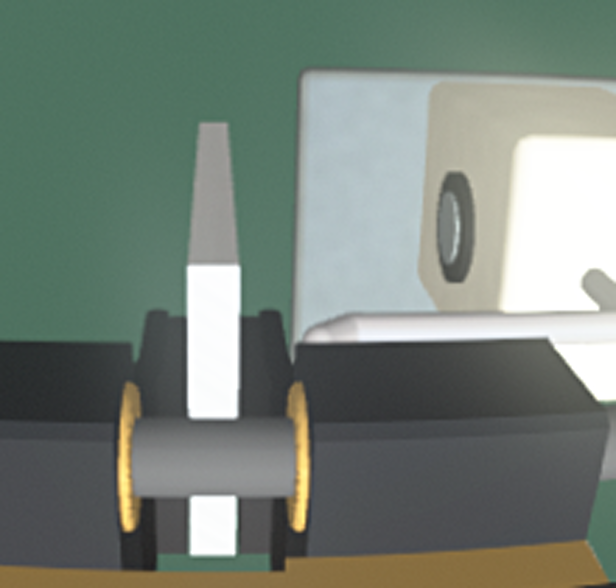

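Run:
```python
from h import *
ci=r.camera_info("wrist");s=r.read_state();m=R.from_quat(s['eef_rot']).as_matrix()
for uv,z in(((314.5,250),.156),((345,247),.15),((400,246),.15)):
    print(uv,m.T@(wray(ci,uv,z)-s['ee_pos']))
print('plate ends',m.T@(wray(ci,(276.5,224),s['ee_pos'][2]+.0277)-s['ee_pos']),m.T@(wray(ci,(276,328),s['ee_pos'][2]+.0277)-s['ee_pos']))
```

```text
(314.5, 250) [0.02297335 0.00225402 0.01356301]
(345, 247) [0.04274089 0.00315091 0.01949101]
(400, 246) [0.07938528 0.00335741 0.01935425]
plate ends [ 0.00037822 -0.02856115 -0.02776418] [ 0.00014152  0.02808924 -0.02763932]
```

>>> {"op": "carry_out", "data": {"commands": [[[255,0.0,0.09,-0.02,0,0,0.05],[255,0.2,0.09,-0.02,0,0,0.05],[255,0.45,0.09,-0.02,0,0,0.05],[255,0.7,0.09,-0.02,0,0,0.05],[255,0.95,0.09,-0.02,0,0,0.05],[255,1.2,0.09,-0.03,0,0,0.05],[255,1.2,0.09,-0.03,0,0,0.05]]]}}

```text
time: 8.25
ee_pos: [0.5221, -0.0421, 0.1702]
eef_rot: [0.997, 0.072, -0.002, 0.001]
ft_force: [-0.1, -0.1, -1.6]
width: 0.0079
```

Run:
```python
from h import *
s=r.read_state();print(s['time'],s['ee_pos'],s['width'],s['ft_force'],R.from_quat(s['eef_rot']).as_matrix().round(4))
i=r.camera("wrist");cv2.imwrite("pics/w5.png",cv2.resize(i[130:340,200:420],None,fx=2.8,fy=2.8,interpolation=cv2.INTER_CUBIC))
i=r.camera("scene");cv2.imwrite("pics/s5.png",cv2.resize(i[140:260,180:300],None,fx=5,fy=5,interpolation=cv2.INTER_CUBIC))
```

```text
8.25 [ 0.52214288 -0.04211556  0.17019019] 0.007871909675403794 [-0.07980692 -0.07130735 -1.6314419 ] [[ 0.9895  0.1443 -0.0035]
 [ 0.1443 -0.9895 -0.0032]
 [-0.0039  0.0027 -1.    ]]
```

View pics/s5.png

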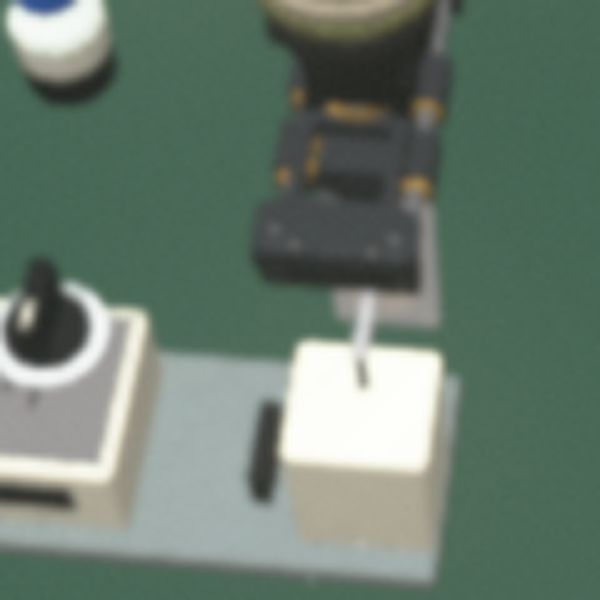

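View pics/w5.png

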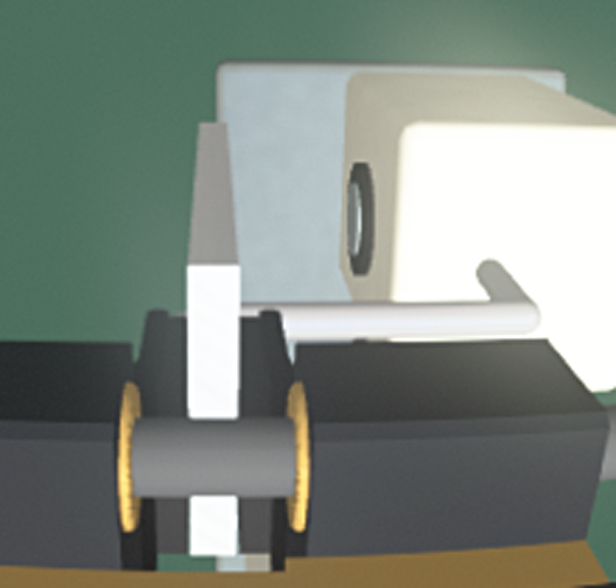

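No contact force and the plate hasn't shifted in the jaws, so the tip is through the hole. I'll advance to the seat, then lower onto the rod.

>>> {"op": "carry_out", "data": {"commands": [[[255,0.25,0,0,0,0,0],[255,0.5,0,0,0,0,0],[255,0.75,0,0,0,0,0],[255,0.92,0,0,0,0,0],[255,0.92,0,0,0,0,0],[255,0.92,0,0.12,0,0,0],[255,0.92,0,0.24,0,0,0],[255,0.92,0,0.34,0,0,0],[255,0.92,0,0.34,0,0,0]]]}}

```text
time: 9.48
ee_pos: [0.5442, -0.0389, 0.1613]
eef_rot: [0.997, 0.072, -0.002, 0.001]
ft_force: [-0.2, 0.4, -1.3]
width: 0.0078
```

Run:
```python
from h import *
s=r.read_state();print(s['time'],s['ee_pos'],s['width'],s['ft_force'],R.from_quat(s['eef_rot']).as_matrix().round(4))
i=r.camera("wrist");cv2.imwrite("pics/w6.png",cv2.resize(i[130:340,200:420],None,fx=2.8,fy=2.8,interpolation=cv2.INTER_CUBIC))
```

```text
9.475 [ 0.5441809  -0.03894504  0.16134965] 0.007802234652433782 [-0.15929509  0.41492048 -1.30420594] [[ 0.9896  0.1441 -0.0042]
 [ 0.1441 -0.9896 -0.0029]
 [-0.0045  0.0023 -1.    ]]
```

View pics/w6.png

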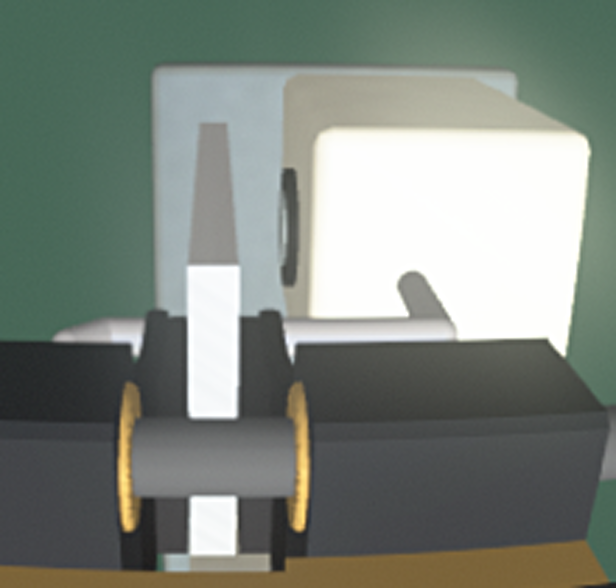

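The rod now runs through the plate: its tip shows left of it at crop (60,332), the root at right. I'll lower in small steps until it takes the weight.

>>> {"op": "carry_out", "data": {"commands": [[[255,0,0,0.04,0,0,0],[255,0,0,0.07,0,0,0],[255,0,0,0.07,0,0,0]]]}}

```text
time: 9.9
ee_pos: [0.5443, -0.039, 0.1597]
eef_rot: [0.997, 0.072, -0.002, 0.001]
ft_force: [0.0, 0.1, -0.7]
width: 0.0077
```

>>> {"op": "carry_out", "data": {"commands": [[[255,0,0,0.05,0,0,0],[255,0,0,0.05,0,0,0]]]}}

```text
time: 10.15
ee_pos: [0.5445, -0.039, 0.159]
eef_rot: [0.997, 0.072, -0.002, 0.001]
ft_force: [-1.5, 0.6, 4.3]
width: 0.0076
```

Contact: 4.3 N up at TCP z = 0.159, as expected. I'll open slightly to release, then rise.

>>> {"op": "carry_out", "data": {"commands": [[[230,0,0,-0.02,0,0,0],[208,0,0,-0.02,0,0,0],[208,0,0,-0.02,0,0,0],[208,0,0,-0.02,0,0,0],[208,0,0,-0.02,0,0,0]]]}}

```text
time: 10.78
ee_pos: [0.5445, -0.039, 0.1595]
eef_rot: [0.997, 0.072, -0.002, 0.001]
ft_force: [0.1, -0.5, 0.1]
width: 0.0159
```

Run:
```python
from h import *
s=r.read_state();print(s['time'],s['ee_pos'],s['width'],s['ft_force'])
i=r.camera("wrist");cv2.imwrite("pics/w7.png",cv2.resize(i[130:340,200:420],None,fx=2.8,fy=2.8,interpolation=cv2.INTER_CUBIC))
```

```text
10.775 [ 0.5444847  -0.03902021  0.15947781] 0.015946995314052442 [ 0.09282168 -0.461897    0.14714334]
```

View pics/w7.png

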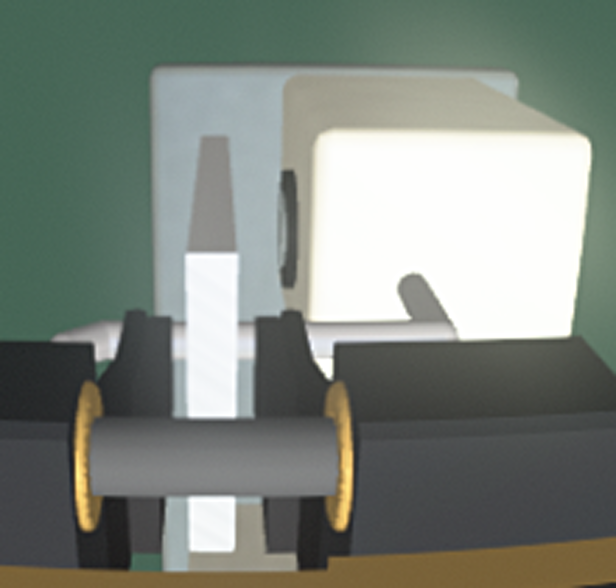

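The plate hangs on the rod with gaps to both fingers. I'll rise clear, then go over the knob and turn the jaws across the bar.

>>> {"op": "carry_out", "data": {"commands": [[[208,0,0,-0.4,0,0,0],[208,0,0,-1.4,0,0,0],[208,0,0,-2.6,0,0,0],[208,0,0,-3.5,0,0,0],[208,0,0,-3.6,0,0,0]]]}}

```text
time: 11.45
ee_pos: [0.5456, -0.0389, 0.2514]
eef_rot: [0.997, 0.072, -0.0, 0.001]
ft_force: [0.2, -1.2, -0.2]
width: 0.0157
```

>>> {"op": "carry_out", "data": {"commands": [[[108,0.05,0.7,0,0,0,-1.8],[108,0.1,1.4,0,0,0,-3.6],[108,0.15,2.1,0,0,0,-5.4],[108,0.2,2.9,0,0,0,-7.2],[108,0.25,3.6,0,0,0,-9.0],[108,0.3,4.3,0,0,0,-10.8],[108,0.35,5.0,0,0,0,-12.6],[108,0.4,5.8,0,0,0,-14.4],[108,0.45,6.5,0,0,0,-16.2],[108,0.49,7.19,0,0,0,-18.0],[108,0.49,7.19,0,0,0,-18.0],[108,0.49,7.19,0,0,0,-18.0]]]}}

```text
time: 12.95
ee_pos: [0.5835, -0.2142, 0.2513]
eef_rot: [0.655, 0.755, -0.001, 0.0]
ft_force: [0.5, 0.8, -0.3]
width: 0.0503
```

Run:
```python
from h import *
s=r.read_state();print(s['time'],s['ee_pos'],s['width'],s['joint_positions'].round(2),s['ft_force'],s['torque'],R.from_quat(s['eef_rot']).as_matrix().round(4))
i=r.camera("wrist");cv2.imwrite("pics/w8.png",i)
i=r.camera("scene");cv2.imwrite("pics/s8.png",cv2.resize(i[140:260,160:300],None,fx=5,fy=5,interpolation=cv2.INTER_CUBIC))
```

```text
12.95 [ 0.5835182  -0.21421241  0.25128351] 0.050269813126702145 [-0.17  0.34  0.58  1.45 -0.18  1.4   2.13] [ 0.53403954  0.80675571 -0.28936414] [ 0.06338831 -0.01781794  0.05382022] [[-0.1407  0.99   -0.0011]
 [ 0.99    0.1407 -0.0016]
 [-0.0014 -0.0013 -1.    ]]
```

View pics/s8.png

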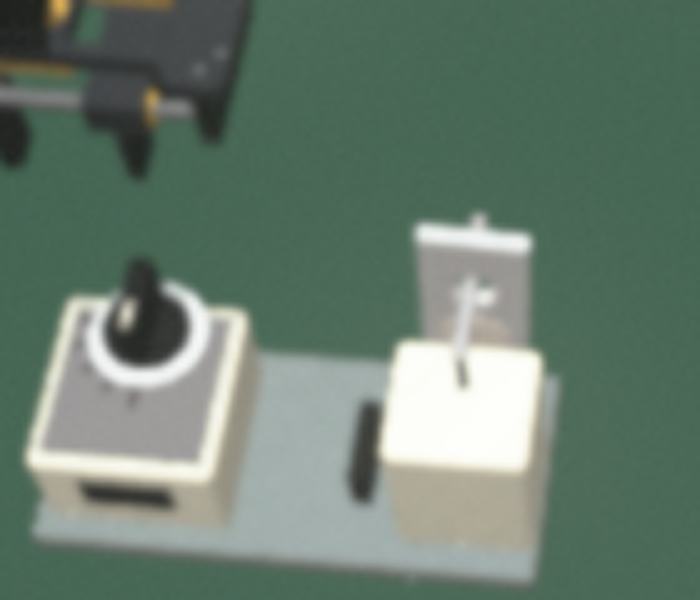

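View pics/w8.png

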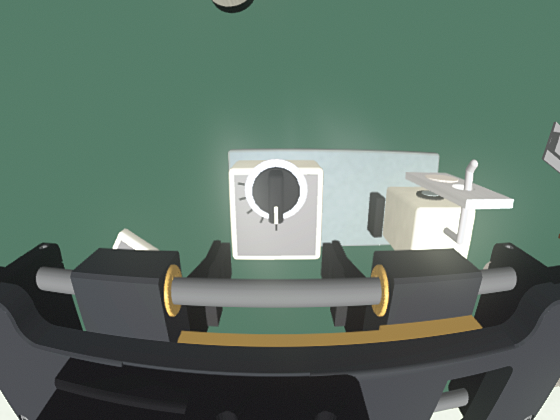

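The plate hangs squarely on the hook (scene crop (475,265), rod tip in front of it). In the wrist view the knob's ring is centred near (276,190) and its light line points down, towards +x. I'll measure the knob.

Run:
```python
from h import *
i=cv2.imread("pics/w8.png");cv2.imwrite("pics/w8c.png",cv2.resize(i[145:265,220:335],None,fx=5,fy=5,interpolation=cv2.INTER_CUBIC))
```

```text
(no output)
```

View pics/w8c.png

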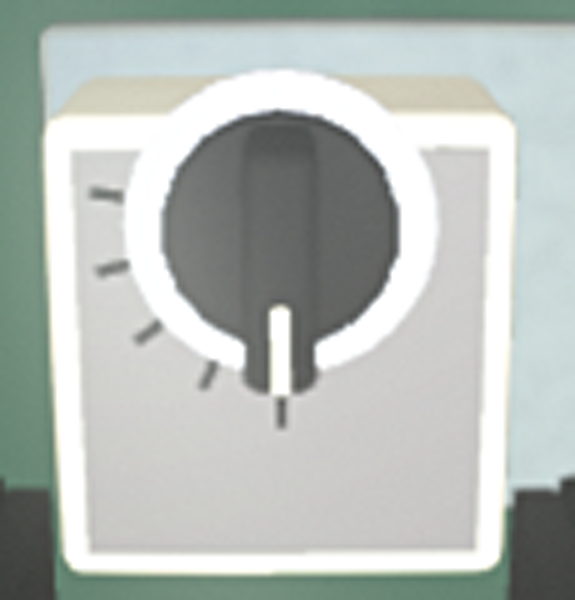

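Run:
```python
from h import *
ci=r.camera_info("wrist");s=r.read_state();m=R.from_quat(s['eef_rot']).as_matrix()
C=lambda p:(220+p[0]/5,145+p[1]/5)
for nm,p,z in(('disc',(281,229),.094),('discTop',(281,111),.094),('discL',(162,229),.094),('discR',(400,229),.094),('barEnd',(280,393),.128),('barfarTop',(280,152),.128),('line near',(281,394),.128),('line far',(281,310),.128),('tick0',(282,428),.083)):
    w=wray(ci,C(p),z);print(nm,w,'tool',(m.T@(w-s['ee_pos'])).round(4))
P=[.5766,-.1048,.144];print(np.degrees(np.arctan2(m[1,0],m[0,0])))
```

```text
disc [ 0.58289644 -0.21544596  0.094     ] tool [-0.0011 -0.0009  0.1576]
discTop [ 0.55899324 -0.2188858   0.094     ] tool [-0.0011 -0.025   0.1576]
discL [ 0.5863074  -0.23930649  0.094     ] tool [-0.0253 -0.0009  0.1576]
discR [ 0.5794253  -0.19159873  0.094     ] tool [ 0.0229 -0.0009  0.1576]
barEnd [ 0.60597712 -0.21226738  0.128     ] tool [-0.0013  0.0224  0.1236]
barfarTop [ 0.56097719 -0.21873777  0.128     ] tool [-0.0013 -0.0231  0.1236]
line near [ 0.60614545 -0.21205516  0.128     ] tool [-0.0012  0.0226  0.1236]
line far [ 0.59004053 -0.21437404  0.128     ] tool [-0.0012  0.0063  0.1236]
tick0 [ 0.62925146 -0.20856698  0.083     ] tool [-0.0009  0.046   0.1686]
98.20629456801151
```

>>> {"op": "carry_out", "data": {"commands": [[[108,-0.05,-0.03,1.5,0,0,0],[108,-0.05,-0.03,3.0,0,0,0],[108,-0.05,-0.03,4.5,0,0,0],[108,-0.05,-0.03,5.6,0,0,0],[108,-0.05,-0.03,6.0,0,0,0],[108,-0.05,-0.03,6.13,0,0,0],[108,-0.05,-0.03,6.13,0,0,0]]]}}

```text
time: 13.92
ee_pos: [0.5836, -0.2156, 0.0993]
eef_rot: [0.655, 0.756, -0.0, 0.001]
ft_force: [0.1, 0.5, -0.4]
width: 0.0501
```

Run:
```python
from h import *
s=r.read_state();print(s['time'],s['ee_pos'],s['width'],s['joint_positions'].round(2),s['ft_force'],s['torque'],R.from_quat(s['eef_rot']).as_matrix().round(4))
i=r.camera("wrist");cv2.imwrite("pics/w9.png",cv2.resize(i[150:350,180:370],None,fx=3,fy=3,interpolation=cv2.INTER_CUBIC))
```

```text
13.925 [ 0.5835753  -0.21559401  0.09929446] 0.05012246245763669 [-0.14  0.46  0.54  1.64 -0.25  1.11  2.18] [ 0.10318951  0.53559357 -0.36511374] [-9.28862958e-05  8.26517603e-03 -2.66556395e-02] [[-1.425e-01  9.898e-01  7.000e-04]
 [ 9.898e-01  1.425e-01 -1.900e-03]
 [-2.000e-03  4.000e-04 -1.000e+00]]
```

View pics/w9.png

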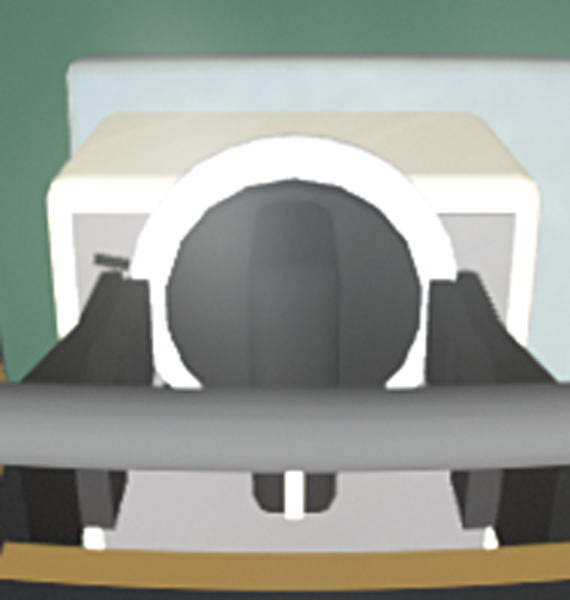

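The bar sits midway between the fingers (crop u≈295). Closing on it.

>>> {"op": "carry_out", "data": {"commands": [[[200,0,-0.02,0.04,0,0,0],[255,0,-0.02,0.04,0,0,0],[255,0,-0.02,0.04,0,0,0],[255,0,-0.02,0.04,0,0,0],[255,0,-0.02,0.04,0,0,0],[255,0,-0.02,0.04,0,0,0]]], "grip_force": 40}}

```text
time: 14.72
ee_pos: [0.5831, -0.2149, 0.0985]
eef_rot: [0.655, 0.756, -0.0, 0.0]
ft_force: [-3.4, 4.1, 2.7]
width: 0.0136
```

```bash
cat > st.py <<'E'
from h import *
s=r.read_state();m=R.from_quat(s['eef_rot']).as_matrix()
y=np.degrees(np.arctan2(m[1,0],m[0,0]))
print(round(s['time'],3),s['ee_pos'].round(4),round(s['width'],4),'F',s['ft_force'].round(2),'T',s['torque'].round(3),'yaw',y.round(2),'turned rad',np.radians(98.2-y).round(3),'q7',s['joint_positions'][6].round(3),'tilt',m[:,2].round(4))
E
python3 st.py
```

```text
14.725 [ 0.5831 -0.2149  0.0985] 0.0136 F [-3.44  4.12  2.72] T [1.074 0.663 0.048] yaw 98.24 turned rad -0.001 q7 2.181 tilt [ 4.e-04 -8.e-04 -1.e+00]
```

Gripped at 13.6 mm. I'll turn clockwise (+ about the downward tool z) in quarter-pitch steps (6.25°), reading the moment each time to count clicks.

>>> {"op": "carry_out", "data": {"commands": [[[255,0,0,0,0,0,0.6],[255,0,0,0,0,0,1.25],[255,0,0,0,0,0,1.25],[255,0,0,0,0,0,1.25]]]}}

```text
time: 15.22
ee_pos: [0.5831, -0.2149, 0.0985]
eef_rot: [0.694, 0.72, -0.0, 0.0]
ft_force: [-2.0, 2.9, 1.8]
width: 0.0137
```

```bash
python3 st.py
```

```text
15.225 [ 0.5831 -0.2149  0.0985] 0.0137 F [-2.    2.86  1.83] T [0.504 0.339 0.178] yaw 92.06 turned rad 0.107 q7 2.082 tilt [ 4.e-04 -8.e-04 -1.e+00]
```

>>> {"op": "carry_out", "data": {"commands": [[[255,0,0,0,0,0,0.6],[255,0,0,0,0,0,1.3],[255,0,0,0,0,0,1.3],[255,0,0,0,0,0,1.3]]]}}

```text
time: 15.72
ee_pos: [0.5831, -0.2148, 0.0985]
eef_rot: [0.733, 0.68, -0.0, 0.0]
ft_force: [-1.5, 2.5, 2.4]
width: 0.0138
```

```bash
python3 st.py
```

```text
15.725 [ 0.5831 -0.2148  0.0985] 0.0138 F [-1.5   2.52  2.36] T [0.435 0.314 0.119] yaw 85.66 turned rad 0.219 q7 1.979 tilt [ 4.e-04 -8.e-04 -1.e+00]
```

>>> {"op": "carry_out", "data": {"commands": [[[255,0,0,0,0,0,0.6],[255,0,0,0,0,0,1.25],[255,0,0,0,0,0,1.25],[255,0,0,0,0,0,1.25]]]}}

```text
time: 16.23
ee_pos: [0.5831, -0.2149, 0.0985]
eef_rot: [0.769, 0.64, -0.0, 0.0]
ft_force: [-1.3, 1.9, 1.6]
width: 0.0139
```

```bash
python3 st.py
```

```text
16.225 [ 0.5831 -0.2149  0.0985] 0.0139 F [-1.28  1.95  1.63] T [0.484 0.328 0.032] yaw 79.51 turned rad 0.326 q7 1.881 tilt [ 5.e-04 -8.e-04 -1.e+00]
```

>>> {"op": "carry_out", "data": {"commands": [[[255,0,0,0,0,0,0.6],[255,0,0,0,0,0,1.25],[255,0,0,0,0,0,1.25],[255,0,0,0,0,0,1.25]]]}}

```text
time: 16.73
ee_pos: [0.5831, -0.2149, 0.0985]
eef_rot: [0.802, 0.597, -0.0, 0.0]
ft_force: [-2.0, 1.7, 2.4]
width: 0.0138
```

```bash
python3 st.py
```

```text
16.725 [ 0.5831 -0.2149  0.0985] 0.0138 F [-1.98  1.74  2.35] T [0.468 0.344 0.144] yaw 73.36 turned rad 0.433 q7 1.782 tilt [ 4.e-04 -8.e-04 -1.e+00]
```

>>> {"op": "carry_out", "data": {"commands": [[[255,0,0,0,0,0,0.6],[255,0,0,0,0,0,1.25],[255,0,0,0,0,0,1.25],[255,0,0,0,0,0,1.25]]]}}

```text
time: 17.23
ee_pos: [0.5831, -0.2149, 0.0985]
eef_rot: [0.833, 0.554, -0.0, 0.0]
ft_force: [-1.3, 1.1, 2.7]
width: 0.0135
```

```bash
python3 st.py
```

```text
17.225 [ 0.5831 -0.2149  0.0985] 0.0135 F [-1.35  1.1   2.69] T [0.458 0.345 0.18 ] yaw 67.22 turned rad 0.541 q7 1.684 tilt [ 4.e-04 -9.e-04 -1.e+00]
```

The moment follows the pattern: dip 0.03 at 0.326, first click at 0.436, peak again at 0.54. Continuing.

>>> {"op": "carry_out", "data": {"commands": [[[255,0,0,0,0,0,0.6],[255,0,0,0,0,0,1.27],[255,0,0,0,0,0,1.27],[255,0,0,0,0,0,1.27]]]}}

```text
time: 17.73
ee_pos: [0.5831, -0.2148, 0.0985]
eef_rot: [0.862, 0.507, -0.0, 0.0]
ft_force: [-1.4, 1.6, 2.1]
width: 0.0136
```

```bash
python3 st.py
```

```text
17.725 [ 0.5831 -0.2148  0.0985] 0.0136 F [-1.43  1.56  2.09] T [0.403 0.343 0.189] yaw 60.98 turned rad 0.65 q7 1.585 tilt [ 4.e-04 -8.e-04 -1.e+00]
```

>>> {"op": "carry_out", "data": {"commands": [[[255,0,0,0,0,0,0.6],[255,0,0,0,0,0,1.27],[255,0,0,0,0,0,1.27],[255,0,0,0,0,0,1.27]]]}}

```text
time: 18.23
ee_pos: [0.5831, -0.2149, 0.0985]
eef_rot: [0.888, 0.46, 0.0, 0.0]
ft_force: [-1.5, 2.0, 1.3]
width: 0.0139
```

```bash
python3 st.py
```

```text
18.225 [ 0.5831 -0.2149  0.0985] 0.0139 F [-1.48  1.99  1.35] T [0.465 0.29  0.084] yaw 54.72 turned rad 0.759 q7 1.486 tilt [ 5.e-04 -8.e-04 -1.e+00]
```

>>> {"op": "carry_out", "data": {"commands": [[[255,0,0,0,0,0,0.6],[255,0,0,0,0,0,1.27],[255,0,0,0,0,0,1.27],[255,0,0,0,0,0,1.27]]]}}

```text
time: 18.73
ee_pos: [0.5831, -0.2149, 0.0985]
eef_rot: [0.912, 0.411, 0.0, 0.0]
ft_force: [-1.7, 2.3, 1.5]
width: 0.014
```

```bash
python3 st.py
```

```text
18.725 [ 0.5831 -0.2149  0.0985] 0.014 F [-1.68  2.27  1.52] T [0.368 0.334 0.105] yaw 48.48 turned rad 0.868 q7 1.387 tilt [ 4.e-04 -8.e-04 -1.e+00]
```

>>> {"op": "carry_out", "data": {"commands": [[[255,0,0,0,0,0,0.6],[255,0,0,0,0,0,1.27],[255,0,0,0,0,0,1.27],[255,0,0,0,0,0,1.27]]]}}

```text
time: 19.23
ee_pos: [0.5831, -0.2149, 0.0985]
eef_rot: [0.933, 0.36, 0.0, 0.0]
ft_force: [-0.9, 1.6, 1.7]
width: 0.0136
```

```bash
python3 st.py
```

```text
19.225 [ 0.5831 -0.2149  0.0985] 0.0136 F [-0.91  1.59  1.71] T [0.396 0.419 0.256] yaw 42.24 turned rad 0.977 q7 1.289 tilt [ 4.e-04 -8.e-04 -1.e+00]
```

>>> {"op": "carry_out", "data": {"commands": [[[255,0,0,0,0,0,0.6],[255,0,0,0,0,0,1.25],[255,0,0,0,0,0,1.25],[255,0,0,0,0,0,1.25]]]}}

```text
time: 19.73
ee_pos: [0.5831, -0.2149, 0.0985]
eef_rot: [0.951, 0.31, 0.0, 0.0]
ft_force: [-1.1, 1.7, 2.0]
width: 0.0136
```

```bash
python3 st.py
```

```text
19.725 [ 0.5831 -0.2149  0.0985] 0.0136 F [-1.12  1.71  1.96] T [0.429 0.383 0.236] yaw 36.1 turned rad 1.084 q7 1.192 tilt [ 5.e-04 -9.e-04 -1.e+00]
```

>>> {"op": "carry_out", "data": {"commands": [[[255,0,0,0,0,0,0.6],[255,0,0,0,0,0,1.27],[255,0,0,0,0,0,1.27],[255,0,0,0,0,0,1.27]]]}}

```text
time: 20.23
ee_pos: [0.583, -0.2149, 0.0985]
eef_rot: [0.966, 0.258, 0.0, 0.0]
ft_force: [-1.5, 1.3, 1.8]
width: 0.0137
```

```bash
python3 st.py
```

```text
20.225 [ 0.583  -0.2149  0.0985] 0.0137 F [-1.49  1.31  1.81] T [0.375 0.352 0.131] yaw 29.85 turned rad 1.193 q7 1.094 tilt [ 4.e-04 -8.e-04 -1.e+00]
```

>>> {"op": "carry_out", "data": {"commands": [[[255,0,0,0,0,0,0.6],[255,0,0,0,0,0,1.33],[255,0,0,0,0,0,1.33],[255,0,0,0,0,0,1.33]]]}}

```text
time: 20.72
ee_pos: [0.5831, -0.2149, 0.0985]
eef_rot: [0.979, 0.202, 0.0, 0.0]
ft_force: [-1.2, 1.8, 2.2]
width: 0.0138
```

```bash
python3 st.py
python3 - <<'E'
from h import *
i=r.camera("wrist");cv2.imwrite("pics/wA.png",i)
i=r.camera("scene");cv2.imwrite("pics/sA.png",cv2.resize(i[140:260,160:300],None,fx=5,fy=5,interpolation=cv2.INTER_CUBIC))
E
```

```text
20.725 [ 0.5831 -0.2149  0.0985] 0.0138 F [-1.16  1.79  2.22] T [0.324 0.378 0.154] yaw 23.3 turned rad 1.307 q7 0.991 tilt [ 5.e-04 -8.e-04 -1.e+00]
```

View pics/wA.png

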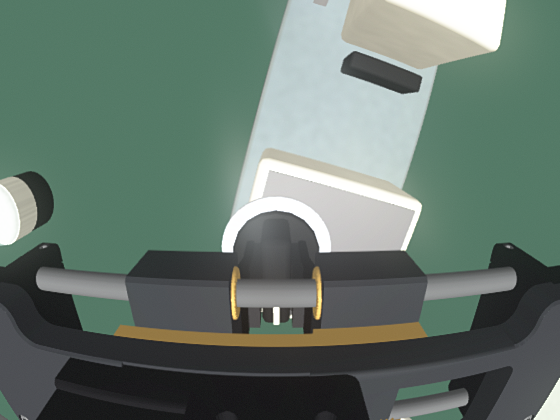

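View pics/sA.png

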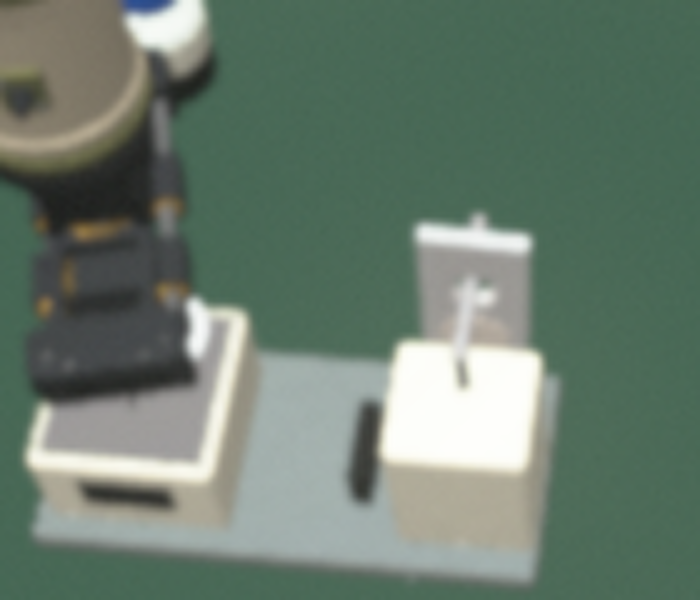

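```bash
python3 - <<'E'
import cv2
i=cv2.imread("pics/wA.png");cv2.imwrite("pics/wAc.png",cv2.resize(i[200:335,215:340],None,fx=4.4,fy=4.4,interpolation=cv2.INTER_CUBIC))
E
python3 st.py
```

```text
20.825 [ 0.583  -0.2149  0.0985] 0.0138 F [-0.92  1.76  1.83] T [0.367 0.356 0.186] yaw 23.26 turned rad 1.308 q7 0.991 tilt [ 5.e-04 -8.e-04 -1.e+00]
```

View pics/wAc.png

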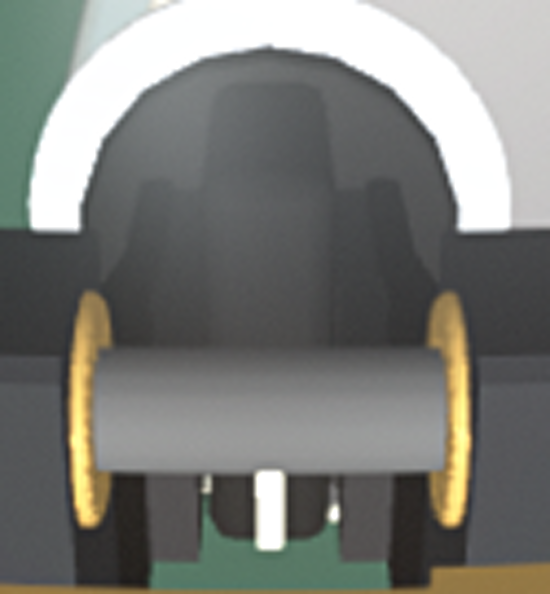

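The bar is still square in the jaws (its ends are both near crop u≈270), so it hasn't slipped. The jaw angle is 1.308 rad and the moment 0.186 N m, which matches the third stop. Handing in.

```bash
python3 - <<'E'
from h import *
cv2.imwrite("pics/sF.png",r.camera("scene"))
r.close_job()
E
python3 st.py
```

```text
the job is handed in; nothing more can be done
the job is handed in; nothing more can be done
```

View pics/sF.png

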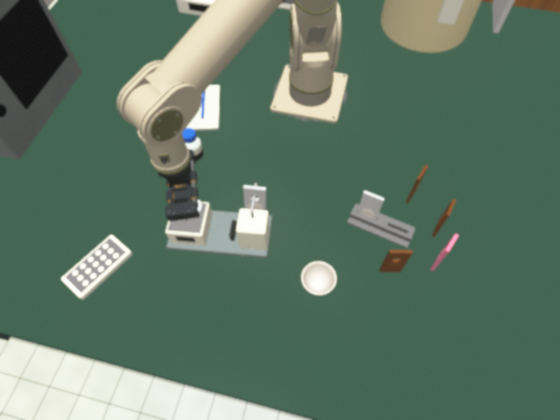

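I hung the aluminium plate by its hole on the photometer's hook and let go of it. I then turned the knob clockwise to the third stop and handed the job in at about 21 s, still holding it there.

- **Plate:** in the last pictures it hangs on the hook with the rod through the hole and the hook tip in front of it.
- **Knob:** the moment rose and dipped as each stop went by, so I counted three clicks. It ended at 1.308 rad (third stop 1.309) with a spring moment of about 0.19 N m, as described. The bar was still square in the jaws, with no sign of slip. Some in-between moment readings were a few hundredths of a N m off the described values, but the pattern of peaks and dips was clear.
- **Everything else:** the final picture shows the plain plate, bottle, bowl and the brown and pink look-alikes where they started. The forces I read between moves stayed below about 6 N.

No check failed.

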